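# Gauge the depth of the blue rinse sleeve

## Robot

A 7-joint arm with a two-finger parallel gripper is mounted at the origin on the work surface. World frame = base frame: x ahead of the robot, y to its left, z up, the work surface at z = 0. Lengths are in m, angles in rad, forces in N, time in s.
With the tool pointing down it reaches from about 0.4 to 0.75 m from the base axis. Payload 19.5 kg.
Tool frame: the origin (TCP) lies between the finger pads; the fingertips stand 17 mm ahead of it and the grasp point (between the pads) lies 2 mm behind it (bot.tip_reach is the distance from the TCP to the fingertips, in m); z points along the fingers, y is the direction in which the jaws open and shut (so a half turn about z gives the same grasp; the last joint's range is limited). The gripper opens to 85 mm and grips with 20 to 120 N. Pads are 22 mm wide; open, the fingers measure 114 mm over their backs; the gripper's body (76 mm by 85 mm) begins 54 mm behind the grasp point. The pads swing forward as they close: fully open they stand 13 mm farther back than shut.
Start: joints at [-1.268, 0.707, -0.028, 1.485, 0.022, 0.951, -0.075], TCP at [0.194, 0.541, 0.248] pointing down, gripper open.
Joint ranges: [-2.71, 2.71], [-0.32, 2.16], [-1.57, 1.52], [0, 2.45], [-1.46, 4.6], [0, 2.02], [-2.83, 2.83]. Speed limits (rad/s): [1.89, 1.89, 2.57, 2.57, 3.01, 3.01, 3.01].

## Interface

Orientations are given as a unit quaternion [w, x, y, z].
In Python, from workcell import bot, get_image, workorder, masks_of gives the robot as it stands.
- The arm moves only by the tool apply_moves, never from a script. Its argument "series" is a list of rows, each an object with "travel": the shift along the tool's x, y, z in mm, a list of three; "turn": the turn about the tool's z in degrees. In form: [{"travel": [dx, dy, dz], "turn": turn}, ...]. A call has exactly 10 rows; each row shifts and turns the commanded pose from where the row before left it, along the tool's axes as they then stand; what a row does not reach is not made up. A row lasts 1/10 s, in which the tool goes at most 50 mm and 8.59 degrees, less where a joint would pass 70% of its speed; a pose out of reach is approached as far as the arm can. A call is refused whole if a number of a shift passes 50 or a number of a turn 8.59, either way. A call with a gripper value outside its range is refused whole. "hand" is the opening, from 0 (shut) to 1 (fully open), set as the call begins (left out, the last holds). The fingers move at their own pace and stop on an object; "newtons" is the grip in N (left out, the last holds). Time passes only in rows, so rows that do not move let the fingers close, or fill a call up. It gives the time, the measured TCP pose, the force and the opening at its end, in the units of the state.
- bot.get_obs(): the state, without advancing time (a new reading comes with each control period).
- get_image(name): name is "side" or "top"; returns a dict with "pixels" (420x560x3 uint8, red, green, blue), "depth" (420x560 float32, m along the optical axis (not along the pixel's ray), 0 where there is no reading), "fx", "fy", "cx", "cy" (pixels), "extrinsics" (4x4, takes a point from camera to world coordinates). Camera axes: x right, y up, looking along -z (the intrinsics and any distortion apply to the point x, -y, -z); pixel columns grow to the right and rows downward; lengths in m; the calibration is good to about 2 mm. A picture is of the moment at which its call begins.
- workorder.finish_job(): hands the job in, once; it reports no verdict.
Trained networks look in a picture, given as the dict that the camera call returned (one of the last four; its "shot" number tells which), for a name from the list of things; names that differ only in an ending like _2 or _b are one class to them, and where a whole thing is asked for, a point or a joint stands for the part that bears it (a point fixed in the world has none). Each returns a list of dicts, best first, with "conf" (0 to 1); they miss things now and then, are a little off and sometimes report something else, mostly with a low value. They report only what shows in the picture. A call takes as long as a camera call. They do not tell look-alikes from the thing itself.
- masks_of(picture, target): "mask" (420x560 bool, what is visible of it) and "at" ([column, row] in pixels, amid what is visible of it).
The state is a dict: "time_s": time; "qpos": joint angles; "joint_vel": joint speeds; "effort": joint torques, N m; "eef_pos": TCP position; "eef_rot": TCP orientation; "ft_force": force on the tool from outside, world axes, zero at the start; "torque": the same for the moment, N m; "opening": finger opening in m.
Only numpy, scipy, OpenCV 4.12 (cv2) and the standard library are available. Lean on these libraries where they do the work, as an engineer would, in place of code of your own. Each camera call takes 0.05 s, during which the arm holds its last target.

## Task

Check how much scale has built up in the blue rinse sleeve: take the depth gauge out of its white stand, push its rod down into the sleeve's bore, past the light spring catch, until it bottoms out. Then slide the yellow collar down the rod until it rests on the sleeve's rim, to mark the depth, and leave the gauge standing there. Work gently, feeling for the stops and never forcing them, and do not disturb the other things on the table.

Things in the scene. Friction and masses are not known exactly. Their poses are not given: they have to be found in the camera images.
- gauge: depth gauge, 118 mm long, 65 to 105 g with its collar, loose, standing upright in the stand and leaning at most 2 degrees. Steel rod 12 mm across, its lowest 6 mm tapering to a 6 mm flat tip, then a red round grip cap 16 mm across from 94 to 118 mm above the tip.  Origin: centre of the tip; z: along the rod to the cap.
- collar (a joint): how far the collar has been slid down the gauge's rod, in m: 0 against the cap, growing towards the tip, at most 0.06. It starts between 0 and 0.006, slides with a friction of about 1.6 N and stays where it is left. Collar: yellow disc 36 mm across, 10 mm thick.
- collar_face (a point): centre of the collar's underside (84 mm above the gauge's tip when the collar joint is 0); z: along the rod to the cap
- stand: white plastic block 60 x 60 mm, 40 mm high, on a black foot 75 x 75 mm, fixed; a hole 34 mm deep, 13.4 mm across, in the middle of its top holds the gauge (its tip 6 mm above the table). Origin: centre of the underside; z up.
- blue_sleeve: blue upright tube, 30 mm across, 90 mm high, on a steel foot 56 mm across and 6 mm high, fixed; a round blind bore 14 mm across opens at its top. Its depth is unknown: scale fills the bottom, and the hard floor lies 52 to 70 mm below the rim. Pressing on the floor or the rim must stay under 40 N. Origin: centre of the underside; z up.
- blue_mouth (a point): centre of the blue sleeve's bore mouth, level with its flat rim, 90 mm above the table; z up. A spring-loaded brass ball in the bore wall 18 mm below it presses the rod to the far wall: pushing the rod past and along it takes 1 to 6 N all the way down, so the gauge does not sink by its own weight; the floor is felt as a sharp rise above that.
- white_sleeve: same tube in white, fixed, not to be used. Origin: centre of the underside.
- grey_sleeve: same tube in grey, fixed, not to be used. Origin: centre of the underside.
- dish: round steel bowl, 100 mm across, 32 mm high, loose, leave alone. Origin: centre of the underside.
- brush: small green brush lying on the table, 160 mm long, loose, leave alone. Origin: centre of its underside.
- canister: white open plastic canister, 110 mm across, 130 mm high, loose, leave alone. Origin: centre of the underside.
- bottle: blue bottle with a white cap, 64 mm across, 170 mm high, loose, leave alone. Origin: centre of the underside.
- scanner: black hand-held scanner with an orange end, 150 x 60 x 26 mm, loose, leave alone. Origin: centre of the underside.
- cup: white cup, 72 mm across, 80 mm high, loose, leave alone. Origin: centre of the underside.
Mind the look-alikes: they are no part of the job. Leave any orange, pink or purple look-alike of the gauge alone.

How it is judged:
On the way, in this order (a step that is already met when the one before it is completed fails the run):
1. the gauge's tip is in the blue sleeve, on the floor of the bore, with the collar still at least 3 mm above the rim (horizontal distance between gauge and blue_mouth below 0.004 m and distance between gauge and plug_c0 below 0.0125 m and z of collar_face in the frame of blue_mouth above 0.003 m), for 0.2 s.
2. the collar rests on the blue sleeve's rim, the gauge still bottomed (horizontal distance between gauge and blue_mouth below 0.004 m and distance between gauge and plug_c0 below 0.0125 m and z of collar_face in the frame of blue_mouth below 0.002 m), for 0.2 s.
At the end, for the whole second after the job is handed in: The gauge stands at rest in the blue sleeve, upright within 4.5 degrees, its tip within about 2 mm of the bore's floor and within 4 mm of the bore's axis, and the collar's underside within 2 mm of the rim (all of step 2 and angle between gauge's own z axis and vertical below 0.08 rad and linear speed of gauge below 0.02 m/s); the robot touches nothing.
It fails at once if the gauge's tip is pressed on the bore's floor harder than 40 N (contact force between gauge and plug_c0 above 40 N).
It fails at once if the collar is pressed on the blue sleeve harder than 40 N (contact force between collar_c0 and blue_sleeve above 40 N).
It fails at once if a loose bystander is moved by more than 20 mm (distance of any of dish, brush, canister, bottle, scanner, cup from where it was at the start of the episode above 0.02 m).
It also fails if it takes over 61 s, if anything falls off the work surface, if the arm or the gripper's body presses on something with over 40 N, if the wrist force passes 120 N, or if a joint passes its speed limit or range.

## Working session

There is one attempt and no reset: what is moved stays moved. The work goes in short steps, Python scripts to look and compute and a tool call to move; the robot and the scene stay as the last step left them, time stands still between calls to the robot, and variables do not carry over. Pictures are saved under pics/ and viewed, and the job is handed in when it is done.

Besides the shell and the picture viewer there is one more tool, called as name(argument=value, ...) on one line, values as JSON. apply_moves: Moves the arm, as the interface text tells. Its arguments: {"type":"object","properties":{"series":{"type":"array","items":{"type":"object","properties":{"travel":{"type":"array","items":{"type":"number"}},"turn":{"type":"number"}}}},"hand":{"type":"number"},"newtons":{"type":"number"}},"required":["series"]}

```bash
ls; mkdir -p pics; cat > h.py <<'E'
import numpy as np, cv2
from workcell import bot, get_image, workorder, masks_of
def save(p,name,crop=None,s=1):
    im=p["pixels"][:,:,::-1]
    if crop: im=im[crop[1]:crop[3],crop[0]:crop[2]]
    if s!=1: im=cv2.resize(im,None,fx=s,fy=s,interpolation=cv2.INTER_CUBIC)
    cv2.imwrite("pics/"+name,im)
def world(p,uv,d=None):
    uv=np.atleast_2d(uv).astype(float)
    if d is None: d=p["depth"][uv[:,1].astype(int),uv[:,0].astype(int)]
    x=(uv[:,0]-p["cx"])/p["fx"]*d; y=-(uv[:,1]-p["cy"])/p["fy"]*d
    P=np.c_[x,y,-d,np.ones(len(x))]
    return (P@np.array(p["extrinsics"]).T)[:,:3]
def maskpts(p,m):
    v,u=np.nonzero(m&(p["depth"]>0)); return world(p,np.c_[u,v]),np.c_[u,v]
E
python3 - <<'E'
from h import *
o=bot.get_obs(); print({k:np.round(v,3) for k,v in o.items()})
for n in("side","top"):
    p=get_image(n); save(p,n+"0.png"); print(n,[k for k in p],p["fx"],p["cx"],p["cy"],np.round(p["extrinsics"],3).tolist())
    for t in("gauge","collar","stand","blue_sleeve","white_sleeve","grey_sleeve","dish","brush","canister","bottle","scanner","cup"):
        for r in masks_of(p,t):
            P,_=maskpts(p,r["mask"]); print(t,round(r["conf"],2),np.round(r["at"]),r["mask"].sum(),np.round(np.median(P,0),3) if len(P) else None, np.round(P[:,2].max(),3) if len(P) else None)
E
```

```text
pics
{'time_s': np.float64(0.0), 'qpos': array([-1.268,  0.707, -0.028,  1.485,  0.022,  0.951, -0.076]), 'joint_vel': array([ 0.001, -0.002, -0.   ,  0.001, -0.001,  0.   , -0.001]), 'effort': array([ 0.0000e+00, -8.8322e+01,  1.2350e+00, -2.3617e+01,  1.7000e-02,
        7.0000e-03, -0.0000e+00]), 'eef_pos': array([0.194, 0.541, 0.248]), 'eef_rot': array([-0.   ,  0.172,  0.985, -0.001]), 'ft_force': array([0.722, 0.31 , 0.536]), 'torque': array([-0.036,  0.039, -0.064]), 'opening': np.float64(0.085)}
side ['pixels', 'depth', 'fx', 'fy', 'cx', 'cy', 'extrinsics', 'shot'] 529.8713371188652 276.77149438122746 212.5825454351767 [[0.734, 0.514, -0.444, -0.004], [-0.68, 0.556, -0.478, -0.551], [0.002, 0.653, 0.758, 0.989], [0.0, 0.0, 0.0, 1.0]]
gauge 0.84 [259. 178.] 226 [0.559 0.12  0.094] 0.123
gauge 0.68 [211. 179.] 242 [0.476 0.19  0.099] 0.128
gauge 0.67 [176. 200.] 299 [0.38  0.204 0.094] 0.123
gauge 0.5 [244. 198.] 239 [0.491 0.099 0.095] 0.122
collar 0.62 [258. 183.] 106 [0.556 0.117 0.094] 0.1
collar 0.54 [209. 179.] 149 [0.476 0.189 0.099] 0.117
collar 0.47 [239. 199.] 112 [0.
[... 1345 characters left out ...]
482 0.187 0.099] 0.103
stand 0.91 [206. 234.] 563 [0.476 0.18  0.038] 0.046
blue_sleeve 0.73 [340. 176.] 379 [ 0.625 -0.164  0.008] 0.094
white_sleeve 0.82 [305. 233.] 334 [ 0.486 -0.068  0.009] 0.094
grey_sleeve 0.77 [366. 227.] 410 [ 0.495 -0.228  0.009] 0.093
dish 0.95 [276. 165.] 1121 [0.655 0.008 0.015] 0.037
dish 0.24 [421. 175.] 852 [ 0.622 -0.351  0.111] 0.175
brush 0.69 [151. 245.] 727 [0.446 0.327 0.018] 0.028
brush 0.17 [342. 180.] 354 [ 0.625 -0.165  0.01 ] 0.094
bottle 0.89 [423. 175.] 865 [ 0.622 -0.35   0.111] 0.175
scanner 0.78 [133. 180.] 1405 [0.609 0.383 0.026] 0.034
cup 0.57 [423. 255.] 720 [ 0.432 -0.382  0.038] 0.086
cup 0.49 [364. 225.] 365 [ 0.495 -0.227  0.011] 0.093
```

View pics/side0.png

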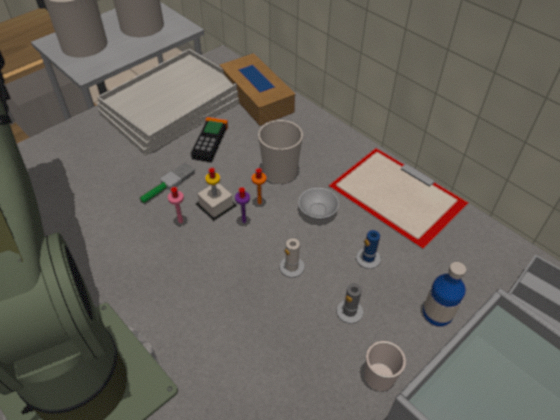

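View pics/top0.png

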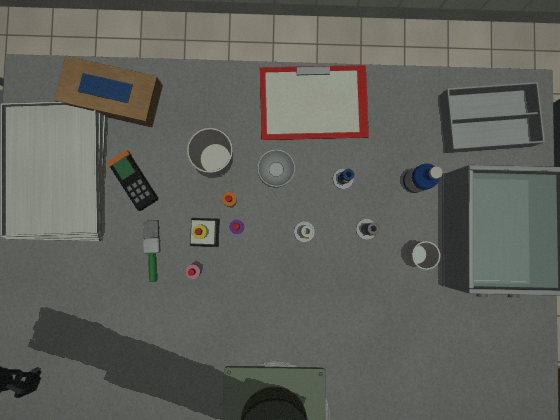

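```bash
python3 - <<'E'
from h import *
import cv2
for n,c in(("side",(150,140,300,240)),("top",(170,180,270,290))):
    im=cv2.imread(f"pics/{n}0.png")[c[1]:c[3],c[0]:c[2]]
    cv2.imwrite(f"pics/{n}0c.png",cv2.resize(im,None,fx=5,fy=5,interpolation=cv2.INTER_CUBIC))
E
```

```text
(no output)
```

View pics/side0c.png

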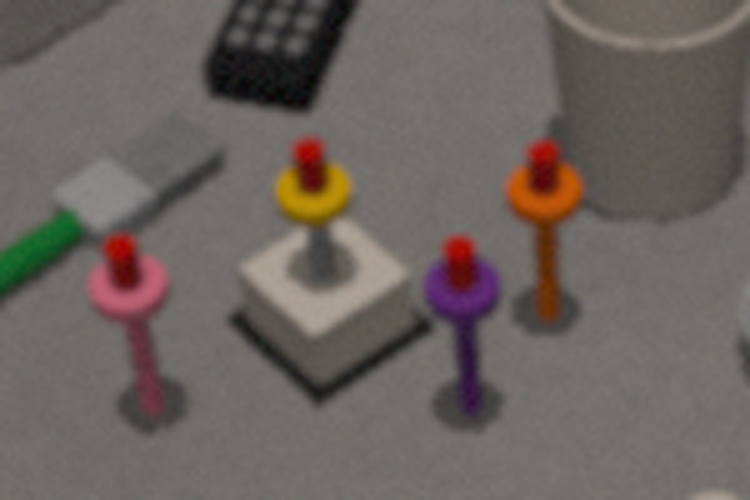

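View pics/top0c.png

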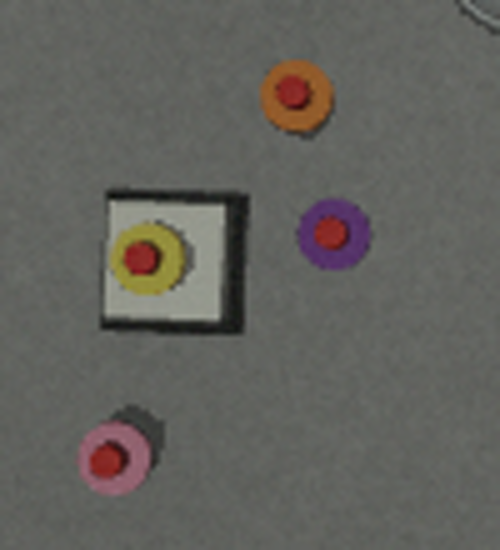

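Candidates, side-view pixels: yellow in the white stand (211,178), pink (177,200), purple (243,198), orange (259,178). The yellow-collared one with the steel rod in the white stand fits the description, and the crop confirms it. The blue sleeve is at side (372,247) and top (344,176). Next I'll measure axis positions.

```bash
cat >> h.py <<'E'
from scipy.optimize import least_squares
def circ(xy,r):
    return least_squares(lambda c: np.hypot(*(xy-c).T)-r, xy.mean(0), loss="soft_l1",f_scale=0.001).x
def proj(p,X):
    X=np.atleast_2d(X); E=np.linalg.inv(np.array(p["extrinsics"])); c=(np.c_[X,np.ones(len(X))]@E.T)[:,:3]
    return np.c_[p["cx"]+p["fx"]*c[:,0]/-c[:,2], p["cy"]-p["fy"]*c[:,1]/-c[:,2]]
def hsv(p): return cv2.cvtColor(p["pixels"],cv2.COLOR_RGB2HSV).astype(int)
def sil_fit(p,mask,model,x0):
    """fit xy so that the filled projection of a model's surface points matches a mask (soft)"""
    S=8
    v,u=np.nonzero(mask); u0,u1,v0,v1=u.min()-8,u.max()+9,v.min()-8,v.max()+9
    tgt=mask[v0:v1,u0:u1].astype(float)
    def ren(x):
        q=(proj(p,model(x))-[u0,v0]+0.5)*S
        im=np.zeros(((v1-v0)*S,(u1-u0)*S),np.uint8)
        cv2.fillConvexPoly(im,cv2.convexHull(np.round(q).astype(np.int32)),1)
        return cv2.resize(im.astype(np.float32),(u1-u0,v1-v0),interpolation=cv2.INTER_AREA)
    from scipy.optimize import minimize
    f=lambda x: ((ren(x)-tgt)**2).sum()
    r=minimize(f,x0,method="Nelder-Mead",options=dict(initial_simplex=np.array([x0]+[np.array(x0)+0.006*np.eye(len(x0))[i] for i in range(len(x0))]),xatol=1e-5))
    return r.x,r.fun
a=np.linspace(0,2*np.pi,60,endpoint=False)
def cyl(x,y,r,z0,z1): return np.r_[np.c_[x+r*np.cos(a),y+r*np.sin(a),0*a+z0],np.c_[x+r*np.cos(a),y+r*np.sin(a),0*a+z1]]
def disc_mask(p,m):  # fill holes
    m=cv2.morphologyEx(m.astype(np.uint8),cv2.MORPH_CLOSE,np.ones((3,3)))
    return m.astype(bool)
E
python3 - <<'E'
from h import *
for n,gc,bc in(("side",(211,176),(372,247)),("top",(200,231),(344,176))):
    p=get_image(n); H=hsv(p); vv,uu=np.mgrid[:420,:560]
    near=np.hypot(uu-gc[0],vv-gc[1])<16
    yel=(H[...,0]>18)&(H[...,0]<36)&(H[...,1]>140)&near
    red=((H[...,0]<10)|(H[...,0]>170))&(H[...,1]>150)&near
    P,_=maskpts(p,yel); print(n,"yel",yel.sum(),np.round(np.percentile(P[:,2],[5,50,95]),4),"red",red.sum())
    R,_=maskpts(p,red); print(" red z",np.round(np.percentile(R[:,2],[5,50,98]),4), np.round(R[R[:,2]>0.115].mean(0),4))
    print(" capfit",sil_fit(p,red,lambda x:cyl(x[0],x[1],.008,.100,.124),np.array([.477,.19])))
    print(" gauge top hull fit (yel+red, collar z free)")
    print(" collarfit",sil_fit(p,disc_mask(p,yel)|red if n=="top" else disc_mask(p,yel),lambda x:cyl(x[0],x[1],.018,.088,.098),np.array([.477,.19])))
    nb=np.hypot(uu-bc[0],vv-bc[1])<30
    blue=(H[...,0]>100)&(H[...,0]<125)&(H[...,1]>120)&nb
    B,_=maskpts(p,blue); print(" blue",blue.sum(),np.round(np.percentile(B[:,2],[2,50,98]),4))
    T=B[B[:,2]>.086]; print(" rim pts",len(T),T.mean(0).round(4),"mid",((T.max(0)+T.min(0))/2).round(4))
    print(" sleevefit",sil_fit(p,disc_mask(p,blue),lambda x:cyl(x[0],x[1],.015,.006,.090),np.array([.63,-.17])))
    save(p,n+"b.png",(bc[0]-35,bc[1]-35,bc[0]+35,bc[1]+35),8)
E
```

```text
side yel 114 [0.0954 0.0994 0.1041] red 43
 red z [0.1062 0.1222 0.127 ] [0.4785 0.1912 0.1228]
 capfit (array([0.48184176, 0.19858246]), np.float64(29.776123046875))
 gauge top hull fit (yel+red, collar z free)
 collarfit (array([0.48227971, 0.19753913]), np.float64(54.57568359375))
 blue 235 [0.0169 0.0759 0.0937]
 rim pts 87 [ 0.6296 -0.174   0.0905] mid [ 0.6305 -0.1735  0.0904]
 sleevefit (array([ 0.63505417, -0.16926917]), np.float64(188.70751953125))
top yel 113 [0.0942 0.0981 0.1014] red 33
 red z [0.1186 0.1224 0.1269] [0.4781 0.1938 0.1225]
 capfit (array([0.47814505, 0.19462099]), np.float64(8.562255859375))
 gauge top hull fit (yel+red, collar z free)
 collarfit (array([0.47829193, 0.19405599]), np.float64(23.69482421875))
 blue 113 [0.0169 0.0879 0.094 ]
 rim pts 74 [ 0.6296 -0.1706  0.0898] mid [ 0.6299 -0.1705  0.0903]
 sleevefit (array([ 0.63054936, -0.17086441]), np.float64(47.563720703125))
```

View pics/topb.png

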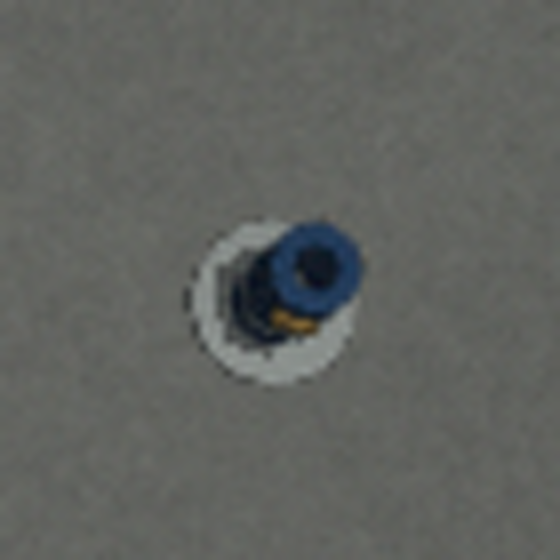

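View pics/sideb.png

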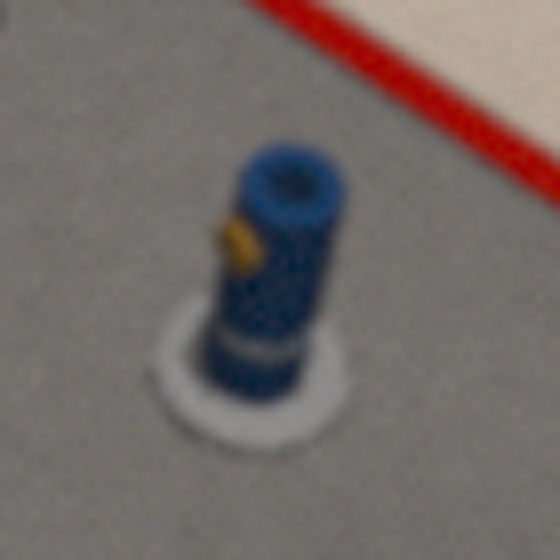

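```bash
cat >> h.py <<'E'
def ray(p,uv,z):
    E=np.array(p["extrinsics"]); d=E[:3,:3]@np.array([(uv[0]-p["cx"])/p["fx"],-(uv[1]-p["cy"])/p["fy"],-1]); o=E[:3,3]
    return o+d*(z-o[2])/d[2]
E
python3 - <<'E'
from h import *
for n,L in(("top",[("rim",(348.25,173.9),.09),("cap",(197.7,231.1),.124)]),("side",[("rim",(373.25,234.75),.09),("cap",(211.5,168.9),.124)])):
    p=get_image(n)
    for k,uv,z in L: print(n,k,ray(p,uv,z).round(4))
# stand top and table surface bias by depth
    for k,xy in (("foot",(0,0)),):
        pass
E
```

```text
top rim [ 0.6302 -0.1719  0.09  ]
top cap [0.4788 0.1935 0.124 ]
side rim [ 0.6328 -0.1718  0.09  ]
side cap [0.4824 0.1953 0.124 ]
```

apply_moves(series=[{"travel":[0,0,0],"turn":-6.6},{"travel":[0,0,0],"turn":-6.6},{"travel":[0,0,0],"turn":-6.6},{"travel":[-25,-32,0],"turn":0},{"travel":[-25,-32,0],"turn":0},{"travel":[-25,-32,0],"turn":0},{"travel":[-25,-32,0],"turn":0},{"travel":[-25,-32,0],"turn":0},{"travel":[-25,-32,0],"turn":0},{"travel":[-25,-32,0],"turn":0}], hand=0.5, newtons=30)

```text
time_s: 2.5
eef_pos: [0.3704, 0.3159, 0.2484]
eef_rot: [0.0, -0.0, 1.0, 0.0]
ft_force: [0.6, 0.8, 0.2]
opening: 0.0428
```

apply_moves(series=[{"travel":[-27,-30,0],"turn":0},{"travel":[-27,-30,0],"turn":0},{"travel":[-27,-30,0],"turn":0},{"travel":[-25,-28,0],"turn":0},{"travel":[-4,-3,20],"turn":0},{"travel":[0,0,25],"turn":0},{"travel":[0,0,20],"turn":0},{"travel":[0,0,10],"turn":0},{"travel":[0,0,0],"turn":0},{"travel":[0,0,0],"turn":0}])

```text
time_s: 3.5
eef_pos: [0.4798, 0.1965, 0.174]
eef_rot: [0.0, -0.0, 1.0, 0.0]
ft_force: [-0.6, 0.1, 0.3]
opening: 0.0425
```

```bash
python3 - <<'E'
from h import *
print(bot.tip_reach, bot.get_obs()["eef_pos"].round(4))
p=get_image("side"); save(p,"s1.png",(150,60,290,230),4); p=get_image("top"); save(p,"t1.png",(140,170,260,290),5)
E
```

```text
0.017 [0.4798 0.1965 0.174 ]
```

View pics/s1.png

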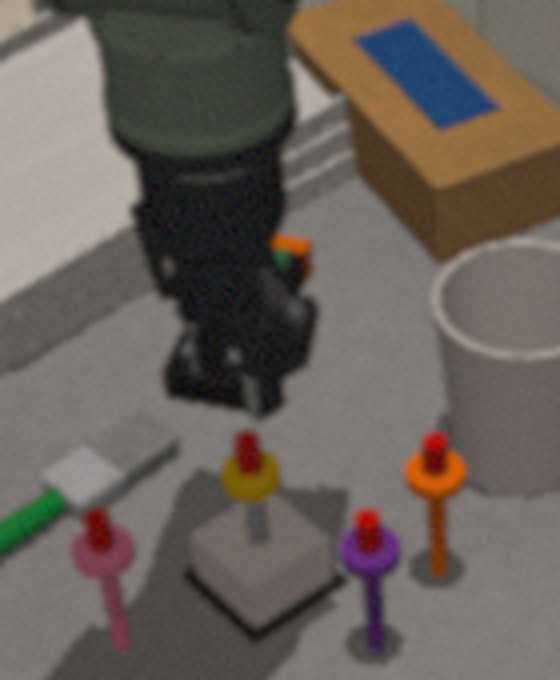

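View pics/t1.png

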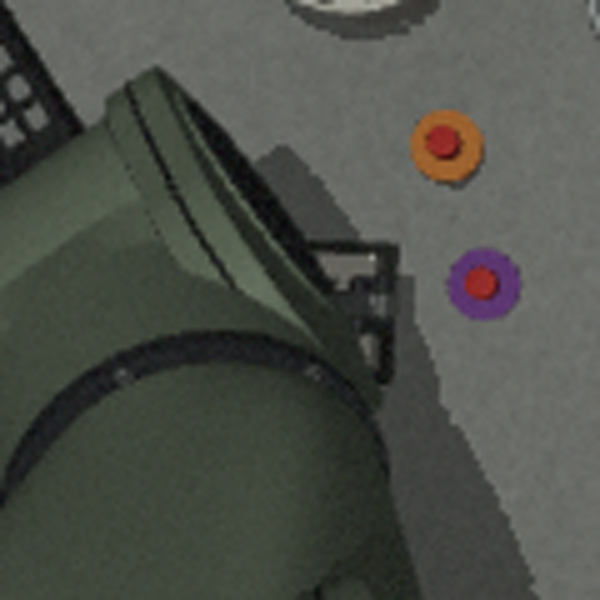

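apply_moves(series=[{"travel":[0,-2,15],"turn":0},{"travel":[0,0,15],"turn":0},{"travel":[0,0,10],"turn":0},{"travel":[0,0,7],"turn":0},{"travel":[0,0,4],"turn":0},{"travel":[0,0,2],"turn":0},{"travel":[0,0,0],"turn":0},{"travel":[0,0,0],"turn":0},{"travel":[0,0,0],"turn":0},{"travel":[0,0,0],"turn":0}])

```text
time_s: 4.6
eef_pos: [0.4797, 0.1944, 0.1205]
eef_rot: [0.0, -0.0, 1.0, 0.0]
ft_force: [-0.1, 0.1, 0.2]
opening: 0.0425
```

```bash
python3 - <<'E'
from h import *
print(bot.get_obs()["eef_pos"].round(4),bot.get_obs()["ft_force"])
p=get_image("side"); save(p,"s2.png",(170,110,260,220),6)
E
```

```text
[0.4797 0.1944 0.1205] [-0.08809036  0.13663853  0.21218672]
```

View pics/s2.png

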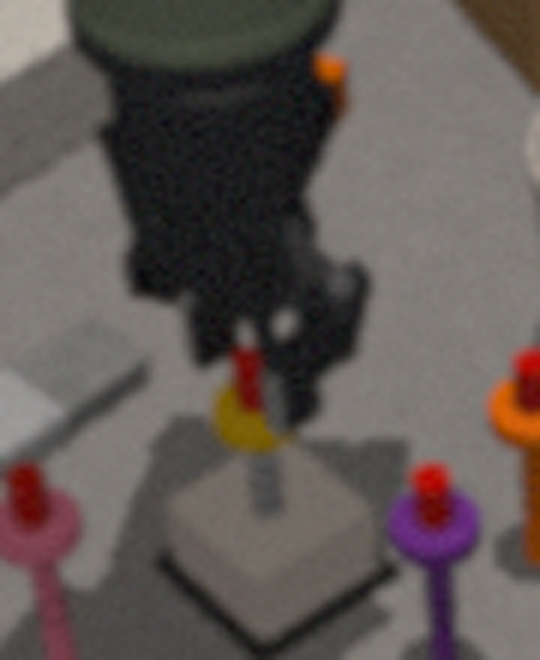

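apply_moves(series=[{"travel":[0,0,0],"turn":0},{"travel":[0,0,0],"turn":0},{"travel":[0,0,0],"turn":0},{"travel":[0,0,0],"turn":0},{"travel":[0,0,0],"turn":0},{"travel":[0,0,0],"turn":0},{"travel":[0,0,0],"turn":0},{"travel":[0,0,0],"turn":0},{"travel":[0,0,0],"turn":0},{"travel":[0,0,0],"turn":0}], hand=0.0, newtons=30)

```text
time_s: 5.65
eef_pos: [0.4796, 0.1943, 0.1203]
eef_rot: [0.0, -0.0, 1.0, -0.0]
ft_force: [-0.1, -1.1, 3.9]
opening: 0.0149
```

```bash
python3 - <<'E'
from h import *
o=bot.get_obs();print(o["eef_pos"].round(4),o["ft_force"],o["torque"])
p=get_image("side"); save(p,"s3.png",(170,110,260,220),6)
E
```

```text
[0.4796 0.1943 0.1203] [-0.08856769 -1.06399947  3.91685722] [-0.03516301  0.0325266   0.04570308]
```

View pics/s3.png

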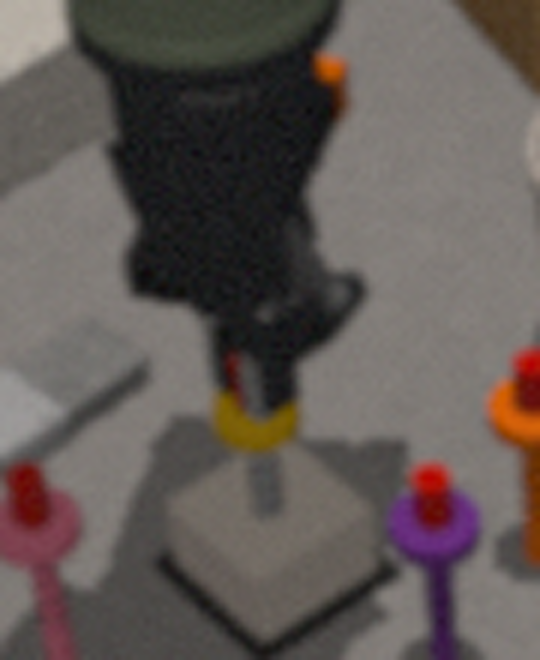

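apply_moves(series=[{"travel":[0,0,0],"turn":0},{"travel":[0,0,-3],"turn":0},{"travel":[0,0,-8],"turn":0},{"travel":[0,0,-15],"turn":0},{"travel":[0,0,-20],"turn":0},{"travel":[0,0,-25],"turn":0},{"travel":[0,0,-25],"turn":0},{"travel":[0,0,-25],"turn":0},{"travel":[0,0,-14],"turn":0},{"travel":[0,0,0],"turn":0}], newtons=45)

```text
time_s: 6.7
eef_pos: [0.48, 0.1945, 0.2573]
eef_rot: [0.001, -0.0, 1.0, 0.001]
ft_force: [0.1, -0.9, -0.9]
opening: 0.0142
```

```bash
python3 - <<'E'
from h import *
o=bot.get_obs();print(o["eef_pos"].round(4),o["ft_force"],o["torque"])
p=get_image("side"); save(p,"s4.png",(160,70,260,210),5)
p=get_image("top"); save(p,"t4.png",(140,170,260,290),5)
E
```

```text
[0.48   0.1945 0.2573] [ 0.12034309 -0.91894231 -0.89390523] [ 0.00838874  0.04240268 -0.02336046]
```

View pics/s4.png

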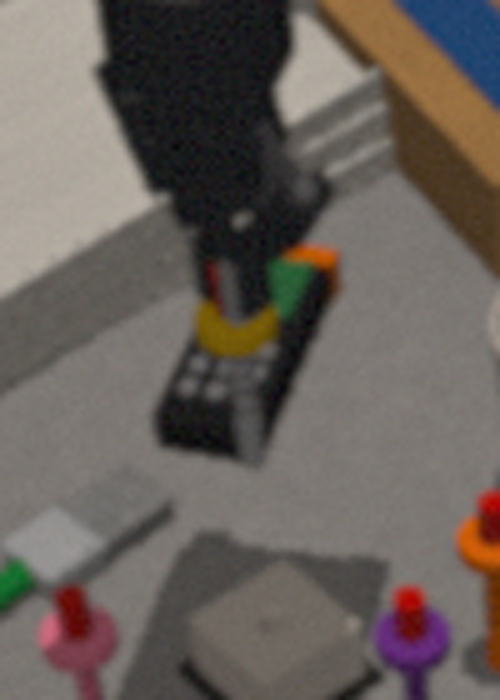

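View pics/t4.png

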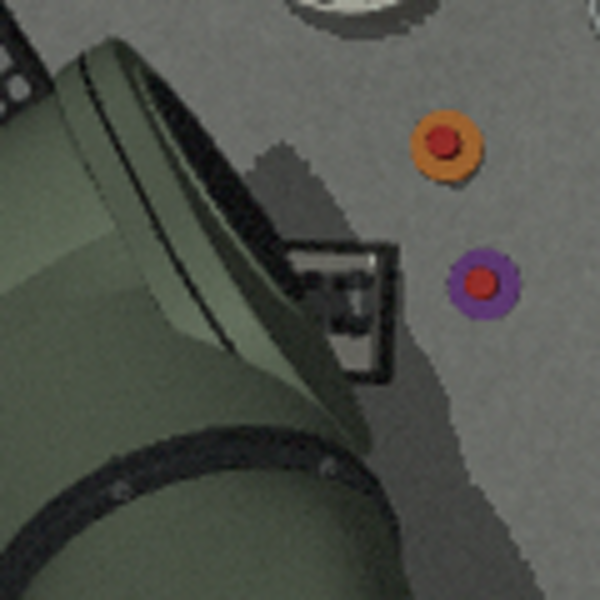

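apply_moves(series=[{"travel":[-8,-18,0],"turn":0},{"travel":[-14,-34,0],"turn":0},{"travel":[-18,-44,0],"turn":0},{"travel":[-18,-44,0],"turn":0},{"travel":[-18,-44,0],"turn":0},{"travel":[-18,-44,0],"turn":0},{"travel":[-18,-44,0],"turn":0},{"travel":[-18,-44,0],"turn":0},{"travel":[-14,-34,0],"turn":0},{"travel":[-7,-16,0],"turn":0}])

```text
time_s: 7.8
eef_pos: [0.6308, -0.1752, 0.2536]
eef_rot: [-0.001, 0.001, 1.0, -0.0]
ft_force: [-0.1, 0.6, -0.5]
opening: 0.0143
```

apply_moves(series=[{"travel":[0,0,10],"turn":0},{"travel":[0,0,10],"turn":0},{"travel":[0,0,6],"turn":0},{"travel":[0,0,0],"turn":0},{"travel":[0,0,0],"turn":0},{"travel":[0,0,0],"turn":0},{"travel":[0,0,0],"turn":0},{"travel":[0,0,0],"turn":0},{"travel":[0,0,0],"turn":0},{"travel":[0,0,0],"turn":0}])

```text
time_s: 8.8
eef_pos: [0.6309, -0.1715, 0.2294]
eef_rot: [-0.0, -0.0, 1.0, -0.0]
ft_force: [0.3, 0.1, -0.3]
opening: 0.0142
```

```bash
python3 - <<'E'
from h import *
o=bot.get_obs();print(o["eef_pos"].round(4),o["eef_rot"].round(4),o["ft_force"].round(2))
p=get_image("side"); save(p,"s5.png",(320,120,430,280),5)
p=get_image("top"); save(p,"t5.png",(290,120,410,240),5)
E
```

```text
[ 0.6309 -0.1715  0.2294] [-0.e+00 -4.e-04  1.e+00 -1.e-04] [ 0.34  0.05 -0.3 ]
```

View pics/s5.png

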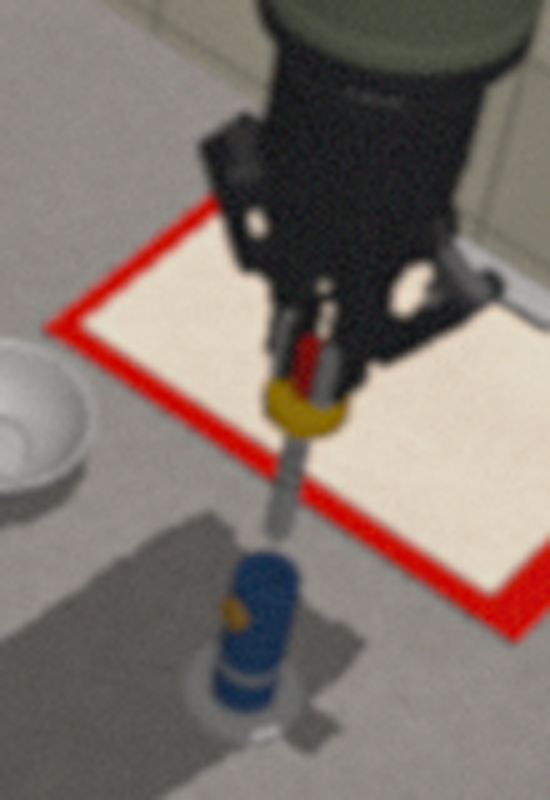

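View pics/t5.png

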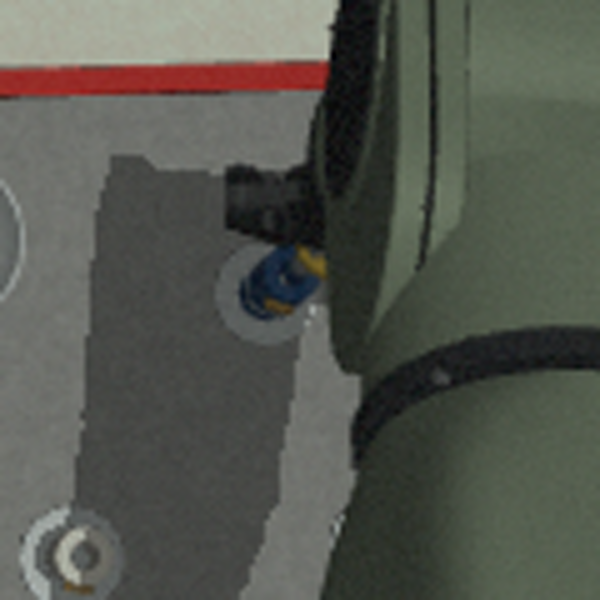

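```bash
python3 - <<'E'
from h import *
p=get_image("side")
c=lambda X:((proj(p,X)-[320,120]+.5)*5).round(1)
r=np.array([.6328,-.1718,.09])
print("rim",c(r)); print("tip",c(r+[0,0,.025])); print("tipx+5mm",c(r+[.005,0,.025])," y+5",c(r+[0,.005,.025]))
z=.1151
print("collar underside centre, joint ~2", c([r[0],r[1],z+.082]), "rod mid",c([r[0],r[1],z+.04]),c([r[0],r[1],z+.06]))
# measure rod axis
H=hsv(p); im=p["pixels"][200:232,366:392].astype(int)
cv2.imwrite("pics/rod.png",cv2.resize(p["pixels"][195:245,355:400,::-1],None,fx=12,fy=12,interpolation=cv2.INTER_NEAREST))
E
```

```text
rim [[268.8 576.3]]
tip [[277.  539.8]]
tipx+5mm [[284.7 533.6]]  y+5 [[268.  533.1]]
collar underside centre, joint ~2 [[306.  410.7]] rod mid [[290.8 478.6]] [[297.9 446.8]]
```

View pics/rod.png

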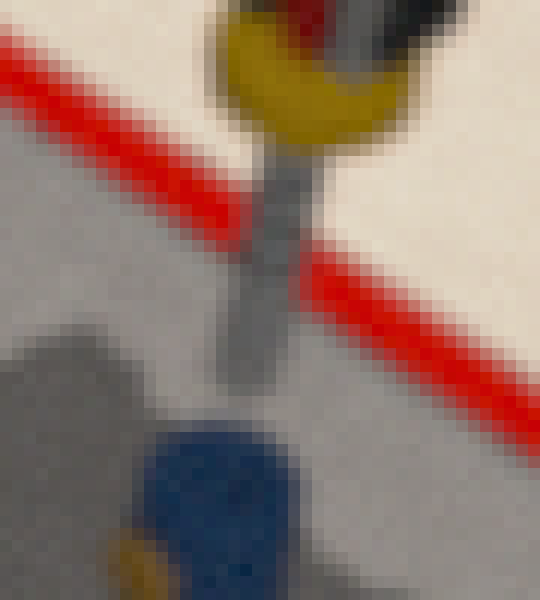

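apply_moves(series=[{"travel":[0,0,5],"turn":0},{"travel":[0,0,5],"turn":0},{"travel":[0,0,5],"turn":0},{"travel":[0,0,5],"turn":0},{"travel":[0,0,2],"turn":0},{"travel":[0,0,2],"turn":0},{"travel":[0,0,2],"turn":0},{"travel":[0,0,1],"turn":0},{"travel":[0,0,1],"turn":0},{"travel":[0,0,1],"turn":0}], newtons=30)

```text
time_s: 9.95
eef_pos: [0.6309, -0.1715, 0.2003]
eef_rot: [0.0, -0.0, 1.0, -0.0]
ft_force: [-0.5, -0.4, -1.3]
opening: 0.0143
```

```bash
python3 - <<'E'
from h import *
o=bot.get_obs();print(o["eef_pos"].round(4),o["eef_rot"].round(4),o["ft_force"].round(2),o["torque"].round(3))
p=get_image("side"); save(p,"s6.png",(340,180,410,260),8)
E
```

```text
[ 0.6309 -0.1715  0.2003] [ 1.e-04 -4.e-04  1.e+00 -1.e-04] [-0.54 -0.37 -1.28] [-0.032 -0.032 -0.014]
```

View pics/s6.png

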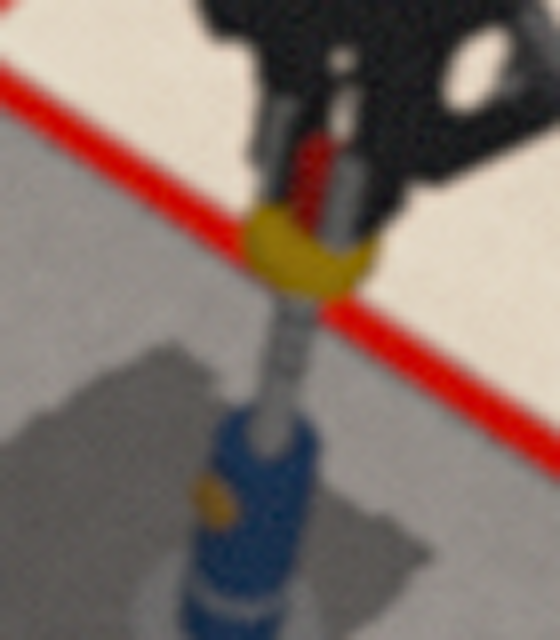

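apply_moves(series=[{"travel":[0,0,1],"turn":0},{"travel":[0,0,1],"turn":0},{"travel":[0,0,1],"turn":0},{"travel":[0,0,1],"turn":0},{"travel":[0,0,1],"turn":0},{"travel":[0,0,1],"turn":0},{"travel":[0,0,1],"turn":0},{"travel":[0,0,1],"turn":0},{"travel":[0,0,1],"turn":0},{"travel":[0,0,1],"turn":0}])

```text
time_s: 11.0
eef_pos: [0.6309, -0.1716, 0.1902]
eef_rot: [-0.0, -0.0, 1.0, -0.0]
ft_force: [0.6, -0.4, -1.3]
opening: 0.0143
```

apply_moves(series=[{"travel":[0,0,1],"turn":0},{"travel":[0,0,1],"turn":0},{"travel":[0,0,1],"turn":0},{"travel":[0,0,1],"turn":0},{"travel":[0,0,1],"turn":0},{"travel":[0,0,1],"turn":0},{"travel":[0,0,1],"turn":0},{"travel":[0,0,1],"turn":0},{"travel":[0,0,1],"turn":0},{"travel":[0,0,1],"turn":0}])

```text
time_s: 12.0
eef_pos: [0.6309, -0.1716, 0.1802]
eef_rot: [-0.0, -0.0, 1.0, -0.0]
ft_force: [1.1, 0.3, 1.3]
opening: 0.0141
```

apply_moves(series=[{"travel":[0,0,2],"turn":0},{"travel":[0,0,2],"turn":0},{"travel":[0,0,2],"turn":0},{"travel":[0,0,2],"turn":0},{"travel":[0,0,2],"turn":0},{"travel":[0,0,2],"turn":0},{"travel":[0,0,2],"turn":0},{"travel":[0,0,2],"turn":0},{"travel":[0,0,2],"turn":0},{"travel":[0,0,1],"turn":0}])

```text
time_s: 13.0
eef_pos: [0.6308, -0.1715, 0.1611]
eef_rot: [-0.0, -0.0, 1.0, -0.0]
ft_force: [0.8, -1.8, 0.7]
opening: 0.0138
```

apply_moves(series=[{"travel":[0,0,0.8],"turn":0},{"travel":[0,0,0.8],"turn":0},{"travel":[0,0,0.8],"turn":0},{"travel":[0,0,0.8],"turn":0},{"travel":[0,0,0.8],"turn":0},{"travel":[0,0,0.8],"turn":0},{"travel":[0,0,0.8],"turn":0},{"travel":[0,0,0.8],"turn":0},{"travel":[0,0,0.8],"turn":0},{"travel":[0,0,0.8],"turn":0}], newtons=22)

```text
time_s: 14.0
eef_pos: [0.6309, -0.1715, 0.1532]
eef_rot: [-0.0, -0.0, 1.0, -0.0]
ft_force: [1.1, -1.4, -0.1]
opening: 0.0142
```

```bash
python3 - <<'E'
from h import *
o=bot.get_obs();print(o["eef_pos"].round(4),o["ft_force"].round(2),o["torque"].round(3),o["opening"])
p=get_image("side"); save(p,"s7.png",(340,180,410,260),8)
E
```

```text
[ 0.6309 -0.1715  0.1532] [ 1.1  -1.39 -0.11] [-0.208 -0.306  0.061] 0.0141606997559103
```

View pics/s7.png

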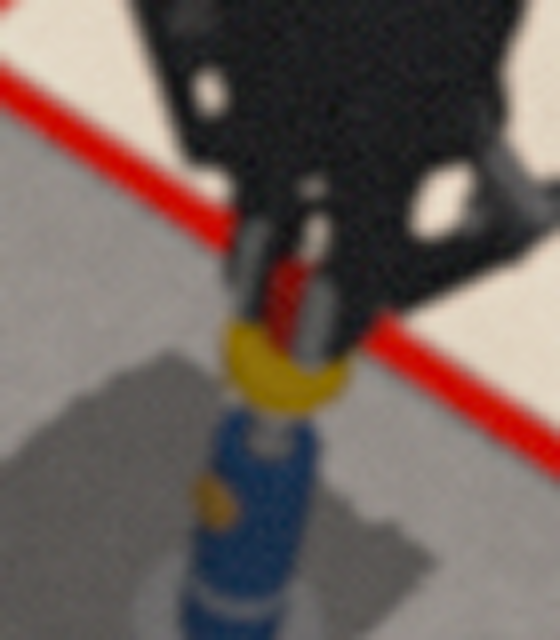

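apply_moves(series=[{"travel":[0,0,0.4],"turn":0},{"travel":[0,0,0.4],"turn":0},{"travel":[0,0,0.4],"turn":0},{"travel":[0,0,0.4],"turn":0},{"travel":[0,0,0.4],"turn":0},{"travel":[0,0,0.4],"turn":0},{"travel":[0,0,0.4],"turn":0},{"travel":[0,0,0.4],"turn":0},{"travel":[0,0,0.4],"turn":0},{"travel":[0,0,0.4],"turn":0}])

```text
time_s: 15.05
eef_pos: [0.6309, -0.1716, 0.1493]
eef_rot: [0.0, -0.0, 1.0, -0.0]
ft_force: [1.5, 0.3, 0.9]
opening: 0.0143
```

apply_moves(series=[{"travel":[0,0,0.4],"turn":0},{"travel":[0,0,0.4],"turn":0},{"travel":[0,0,0.4],"turn":0},{"travel":[0,0,0.4],"turn":0},{"travel":[0,0,0.4],"turn":0},{"travel":[0,0,0.4],"turn":0},{"travel":[0,0,0.4],"turn":0},{"travel":[0,0,0.4],"turn":0},{"travel":[0,0,0.4],"turn":0},{"travel":[0,0,0.4],"turn":0}])

```text
time_s: 16.05
eef_pos: [0.6309, -0.1716, 0.1453]
eef_rot: [-0.0, -0.0, 1.0, -0.0]
ft_force: [1.1, -0.5, 0.3]
opening: 0.014
```

apply_moves(series=[{"travel":[0,0,0.4],"turn":0},{"travel":[0,0,0.4],"turn":0},{"travel":[0,0,0.4],"turn":0},{"travel":[0,0,0.4],"turn":0},{"travel":[0,0,0.4],"turn":0},{"travel":[0,0,0.4],"turn":0},{"travel":[0,0,0.4],"turn":0},{"travel":[0,0,0.4],"turn":0},{"travel":[0,0,0.4],"turn":0},{"travel":[0,0,0.4],"turn":0}])

```text
time_s: 17.05
eef_pos: [0.6309, -0.1716, 0.1413]
eef_rot: [-0.0, -0.0, 1.0, -0.0]
ft_force: [0.6, -1.4, 0.2]
opening: 0.0145
```

apply_moves(series=[{"travel":[0,0,0.4],"turn":0},{"travel":[0,0,0.4],"turn":0},{"travel":[0,0,0.4],"turn":0},{"travel":[0,0,0.4],"turn":0},{"travel":[0,0,0.4],"turn":0},{"travel":[0,0,0.4],"turn":0},{"travel":[0,0,0.4],"turn":0},{"travel":[0,0,0.4],"turn":0},{"travel":[0,0,0.4],"turn":0},{"travel":[0,0,0.4],"turn":0}])

```text
time_s: 18.05
eef_pos: [0.6309, -0.1715, 0.1373]
eef_rot: [-0.0, -0.0, 1.0, -0.0]
ft_force: [1.2, -1.1, 0.8]
opening: 0.0144
```

```bash
python3 - <<'E'
from h import *
o=bot.get_obs();print(o["eef_pos"].round(4),o["ft_force"].round(2),o["torque"].round(3),o["opening"])
p=get_image("side"); save(p,"s8.png",(340,180,410,260),8)
E
```

```text
[ 0.6309 -0.1715  0.1373] [ 1.19 -1.12  0.8 ] [-0.164 -0.382 -0.06 ] 0.014405185659946104
```

View pics/s8.png

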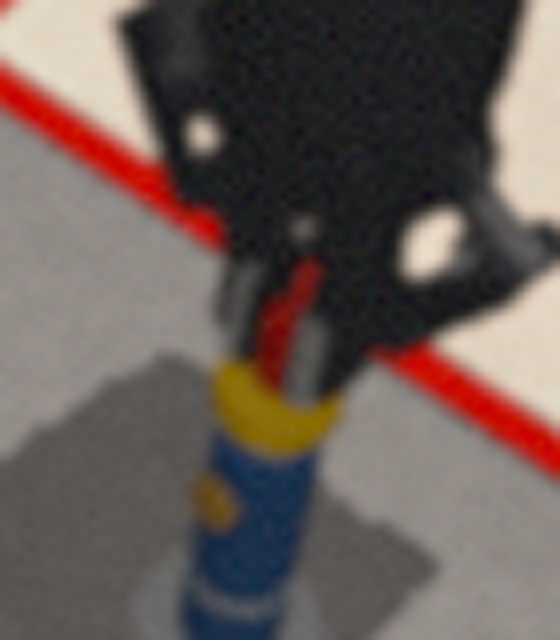

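apply_moves(series=[{"travel":[0,0,0.4],"turn":0},{"travel":[0,0,0.4],"turn":0},{"travel":[0,0,0.4],"turn":0},{"travel":[0,0,0.4],"turn":0},{"travel":[0,0,0.4],"turn":0},{"travel":[0,0,0.4],"turn":0},{"travel":[0,0,0],"turn":0},{"travel":[0,0,0],"turn":0},{"travel":[0,0,0],"turn":0},{"travel":[0,0,0],"turn":0}])

```text
time_s: 19.1
eef_pos: [0.6308, -0.1715, 0.1348]
eef_rot: [-0.0, -0.0, 1.0, -0.0]
ft_force: [1.3, -1.1, -1.6]
opening: 0.0141
```

```bash
python3 - <<'E'
from h import *
o=bot.get_obs();print(o["eef_pos"].round(4),o["ft_force"].round(2),o["torque"].round(3),o["opening"])
p=get_image("side")
H=hsv(p)
vv,uu=np.mgrid[:420,:560]
yel=(H[...,0]>18)&(H[...,0]<36)&(H[...,1]>140)&(np.hypot(uu-374,vv-230)<16)&(vv<238)
v,u=np.nonzero(yel); print(u.min(),u.max(),v.min(),v.max())
z0=o["eef_pos"][2]-.1143
for dz in(.08,.082,.084):
  q=proj(p,cyl(.6328,-.1718,.018,z0+dz,z0+dz+.01)); print(dz,q.min(0).round(1),q.max(0).round(1))
q=proj(p,cyl(.6328,-.1718,.018,.09,.1)); print("onrim",q.max(0).round(1))
E
```

```text
[ 0.6308 -0.1715  0.1348] [ 1.26 -1.07 -1.56] [-0.188 -0.431  0.04 ] 0.01410358059150283
367 381 226 236
0.08 [365.5 222.3] [383.1 238.3]
0.082 [365.6 221.7] [383.3 237.8]
0.084 [365.8 221.1] [383.4 237.2]
onrim [382.4 241.4]
```

apply_moves(series=[{"travel":[0,0,0.3],"turn":0},{"travel":[0,0,0.3],"turn":0},{"travel":[0,0,0.3],"turn":0},{"travel":[0,0,0.3],"turn":0},{"travel":[0,0,0],"turn":0},{"travel":[0,0,0],"turn":0},{"travel":[0,0,0],"turn":0},{"travel":[0,0,0],"turn":0},{"travel":[0,0,0],"turn":0},{"travel":[0,0,0],"turn":0}])

```text
time_s: 20.15
eef_pos: [0.6313, -0.1716, 0.1345]
eef_rot: [0.001, -0.0, 1.0, -0.0]
ft_force: [1.5, -1.0, 9.6]
opening: 0.0143
```

apply_moves(series=[{"travel":[0,0,0.3],"turn":0},{"travel":[0,0,0.2],"turn":0},{"travel":[0,0,0],"turn":0},{"travel":[0,0,0],"turn":0},{"travel":[0,0,0],"turn":0},{"travel":[0,0,0],"turn":0},{"travel":[0,0,0],"turn":0},{"travel":[0,0,0],"turn":0},{"travel":[0,0,0],"turn":0},{"travel":[0,0,0],"turn":0}])

```text
time_s: 21.15
eef_pos: [0.6315, -0.1716, 0.1344]
eef_rot: [0.001, -0.0, 1.0, -0.0]
ft_force: [-0.0, -0.3, 13.8]
opening: 0.0143
```

apply_moves(series=[{"travel":[0,0,-1],"turn":0},{"travel":[0,0,0],"turn":0},{"travel":[0,0,0],"turn":0},{"travel":[0,0,0],"turn":0},{"travel":[0,0,0],"turn":0},{"travel":[0,0,0],"turn":0},{"travel":[0,0,0],"turn":0},{"travel":[0,0,0],"turn":0},{"travel":[0,0,0],"turn":0},{"travel":[0,0,0],"turn":0}], hand=0.28)

```text
time_s: 22.15
eef_pos: [0.6309, -0.1715, 0.1342]
eef_rot: [0.0, -0.0, 1.0, -0.0]
ft_force: [0.2, -0.2, -0.7]
opening: 0.0239
```

```bash
python3 - <<'E'
from h import *
o=bot.get_obs();print(o["eef_pos"].round(4),o["ft_force"].round(2),o["opening"])
p=get_image("side"); save(p,"s9.png",(340,180,410,260),8)
E
```

```text
[ 0.6309 -0.1715  0.1342] [ 0.2  -0.24 -0.72] 0.02390076551769811
```

View pics/s9.png

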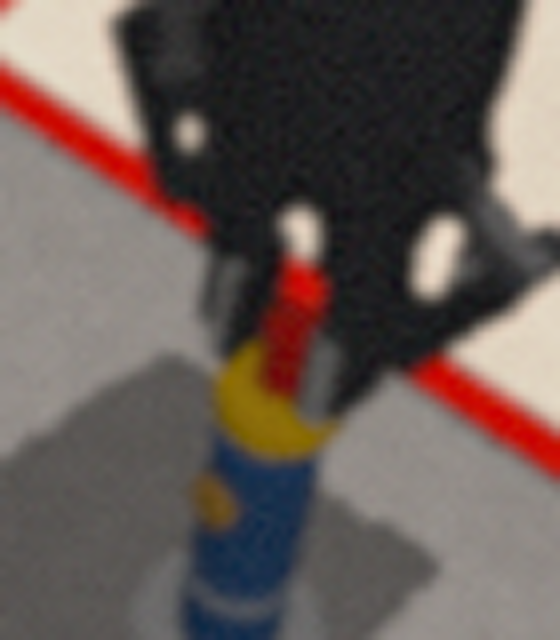

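apply_moves(series=[{"travel":[0,0,1],"turn":0},{"travel":[0,0,1],"turn":0},{"travel":[0,0,1],"turn":0},{"travel":[0,0,1],"turn":0},{"travel":[0,0,1],"turn":0},{"travel":[0,0,1],"turn":0},{"travel":[0,0,1],"turn":0},{"travel":[0,0,1],"turn":0},{"travel":[0,0,1],"turn":0},{"travel":[0,0,1],"turn":0}])

```text
time_s: 23.2
eef_pos: [0.6309, -0.1715, 0.1241]
eef_rot: [-0.0, -0.0, 1.0, -0.0]
ft_force: [-0.6, 0.5, 2.2]
opening: 0.0242
```

```bash
python3 - <<'E'
from h import *
o=bot.get_obs();print(o["eef_pos"].round(4),o["ft_force"].round(2),o["opening"])
p=get_image("side"); save(p,"s10.png",(340,180,410,260),8)
E
```

```text
[ 0.6309 -0.1715  0.1241] [-0.55  0.5   2.22] 0.024204957260760798
```

View pics/s10.png

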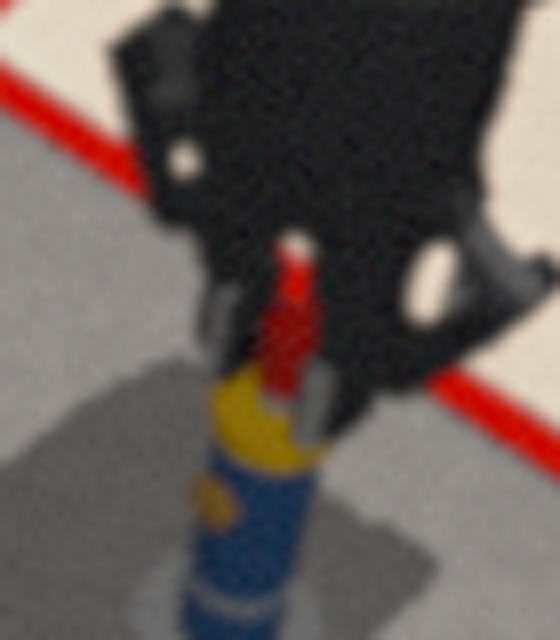

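apply_moves(series=[{"travel":[0,0,0.8],"turn":0},{"travel":[0,0,0.8],"turn":0},{"travel":[0,0,0.8],"turn":0},{"travel":[0,0,0.8],"turn":0},{"travel":[0,0,0.6],"turn":0},{"travel":[0,0,0.4],"turn":0},{"travel":[0,0,0.4],"turn":0},{"travel":[0,0,0.4],"turn":0},{"travel":[0,0,0],"turn":0},{"travel":[0,0,0],"turn":0}])

```text
time_s: 24.25
eef_pos: [0.6309, -0.1716, 0.1192]
eef_rot: [-0.0, -0.0, 1.0, -0.0]
ft_force: [-0.6, 0.9, -0.7]
opening: 0.0241
```

apply_moves(series=[{"travel":[0,0,0.4],"turn":0},{"travel":[0,0,0.4],"turn":0},{"travel":[0,0,0.4],"turn":0},{"travel":[0,0,0.3],"turn":0},{"travel":[0,0,0.3],"turn":0},{"travel":[0,0,0.3],"turn":0},{"travel":[0,0,0],"turn":0},{"travel":[0,0,0],"turn":0},{"travel":[0,0,0],"turn":0},{"travel":[0,0,0],"turn":0}])

```text
time_s: 25.25
eef_pos: [0.6309, -0.1715, 0.1171]
eef_rot: [-0.0, -0.0, 1.0, -0.0]
ft_force: [0.1, -0.8, 1.3]
opening: 0.024
```

```bash
python3 - <<'E'
from h import *
o=bot.get_obs();print(o["eef_pos"].round(4),o["ft_force"].round(2),o["opening"])
p=get_image("side"); save(p,"s11.png",(340,180,410,260),8)
H=hsv(p); vv,uu=np.mgrid[:420,:560]
yel=(H[...,0]>18)&(H[...,0]<36)&(H[...,1]>140)&(np.hypot(uu-374,vv-232)<14)
v,u=np.nonzero(yel); print(u.min(),u.max(),v.min(),v.max()+1)
q=proj(p,cyl(.6328,-.1718,.018,.09,.1)); print("onrim",q.max(0).round(1))
E
```

```text
[ 0.6309 -0.1715  0.1171] [ 0.11 -0.78  1.31] 0.024027320374300973
366 378 227 245
onrim [382.4 241.4]
```

View pics/s11.png

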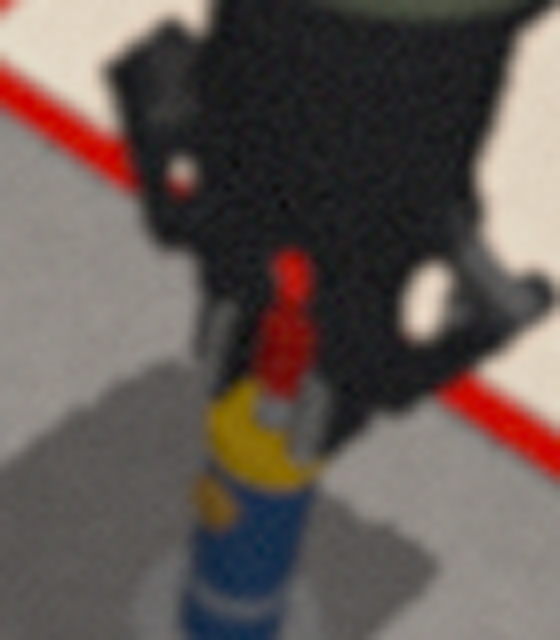

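apply_moves(series=[{"travel":[0,0,0.3],"turn":0},{"travel":[0,0,0.3],"turn":0},{"travel":[0,0,0.3],"turn":0},{"travel":[0,0,0.3],"turn":0},{"travel":[0,0,0],"turn":0},{"travel":[0,0,0],"turn":0},{"travel":[0,0,0],"turn":0},{"travel":[0,0,0],"turn":0},{"travel":[0,0,0],"turn":0},{"travel":[0,0,0],"turn":0}])

```text
time_s: 26.3
eef_pos: [0.6309, -0.1716, 0.117]
eef_rot: [0.0, -0.0, 1.0, -0.0]
ft_force: [-6.3, 1.4, 18.1]
opening: 0.024
```

apply_moves(series=[{"travel":[0,0,-1],"turn":0},{"travel":[0,0,-1],"turn":0},{"travel":[0,0,-2],"turn":0},{"travel":[0,0,-4],"turn":0},{"travel":[0,0,-6],"turn":0},{"travel":[0,0,-10],"turn":0},{"travel":[0,0,-15],"turn":0},{"travel":[0,0,-20],"turn":0},{"travel":[0,0,-20],"turn":0},{"travel":[0,0,-20],"turn":0}])

```text
time_s: 27.3
eef_pos: [0.6309, -0.1715, 0.2166]
eef_rot: [0.0, -0.0, 1.0, -0.0]
ft_force: [-0.5, -0.9, -0.4]
opening: 0.024
```

apply_moves(series=[{"travel":[0,0,-10],"turn":0},{"travel":[20,0,-10],"turn":0},{"travel":[30,0,0],"turn":0},{"travel":[30,0,0],"turn":0},{"travel":[30,0,0],"turn":0},{"travel":[20,0,0],"turn":0},{"travel":[0,0,0],"turn":0},{"travel":[0,0,0],"turn":0},{"travel":[0,0,0],"turn":0},{"travel":[0,0,0],"turn":0}])

```text
time_s: 28.3
eef_pos: [0.5014, -0.1715, 0.2347]
eef_rot: [-0.0, -0.001, 1.0, 0.0]
ft_force: [0.9, -0.6, -0.9]
opening: 0.0238
```

```bash
python3 - <<'E'
from h import *
o=bot.get_obs();print(o["time_s"],o["eef_pos"].round(4),o["ft_force"].round(2),o["opening"])
for n,c in(("side",(340,180,410,260)),("top",(310,140,380,210))):
    p=get_image(n); save(p,n+"12.png",c,7); save(p,n+"12f.png")
    H=hsv(p); vv,uu=np.mgrid[:420,:560]; g=(374,228) if n=="side" else (349,174)
    near=np.hypot(uu-g[0],vv-g[1])<16
    yel=(H[...,0]>18)&(H[...,0]<36)&(H[...,1]>140)&near; red=((H[...,0]<8)|(H[...,0]>172))&(H[...,1]>150)&near
    P,_=maskpts(p,yel); R,_=maskpts(p,red); print(n,"yel top z",np.percentile(P[:,2],[5,50,90,97]).round(4),P.mean(0).round(4),"red z",np.percentile(R[:,2],[50,97]).round(4) if len(R) else None, R[R[:,2]>.13].mean(0).round(4))
E
```

```text
28.3 [ 0.5014 -0.1715  0.2347] [ 0.89 -0.57 -0.86] 0.023819923365277627
side yel top z [0.0933 0.1006 0.1032 0.1045] [ 0.6284 -0.1745  0.0994] red z [0.0077 0.1433] [ 0.625  -0.1761  0.1458]
top yel top z [0.0938 0.0998 0.1019 0.1033] [ 0.627  -0.1681  0.0986] red z [0.1377 0.1418] [ 0.6296 -0.1708  0.1377]
```

View pics/side12.png

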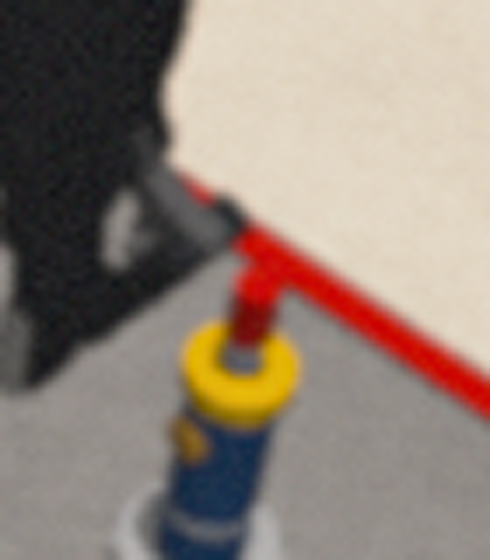

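View pics/top12f.png

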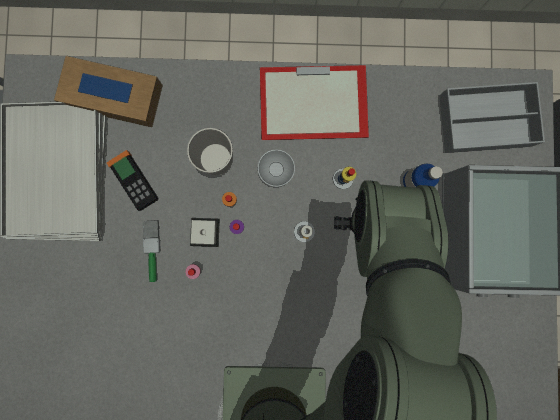

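```bash
python3 -c "
from h import *
print(workorder.finish_job())"
```

```text
the job is handed in; nothing more can be done
None
```

The depth gauge is standing bottomed in the blue sleeve with its yellow collar on the rim. I handed the job in at about 28 s, well under the 61 s limit. No verdict comes back, so success rests on my own checks.

- **Insertion:** I took the yellow-collared gauge from the white stand and pushed it past the catch, which felt like roughly 2 to 3 N. It stopped with a sharp rise to about 14 N at roughly 70 mm depth, with the collar still about 12 mm above the rim.
- **Collar:** I slid it down with the slightly opened fingers until it met the rim, at about 18 N. I then lifted the arm clear.
- **Final pictures:** The collar's top is at about 100 mm, so its underside is on the 90 mm rim. The cap's top is at about 138 mm in the top view, which puts the tip about 20 mm above the table, on the floor. The gauge looks upright and the other items look undisturbed.
- **Disagreement:** The side view's automatic cap reading was no use, because the clipboard's red border behind it was picked up as cap. I used the top view for the cap, while both views agree on the collar.

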